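# Sort the bench clutter into its trays

### The job

Sort the five loose things lying near the robot on the optical table: lay both screwdrivers in the oblong black tray, the black power brick and the mains plug in the square black tray, and the brass block in the round steel dish. Each must end up lying flat on the floor of its tray or dish, the same way up as it is now and not on top of anything else, and be let go.

Things in the scene. Friction and masses are not known exactly. Their poses are not given: they have to be found in the camera images.
- screwdriver_long: red-handled screwdriver lying flat, 160 long x 18 wide x 19 mm high. Origin: centre of its underside (mid-length); own x runs along it from the handle end to the blade tip, z up. The handle spans x = -80 to -2 mm (18 mm wide, 19 mm high; grip it across y near x = -36 mm); the thin 4 mm blade spans x = -2 to +80 mm, 10 mm up. 0.05 kg. (Another red one far back beside the splicer is not meant.)
- screwdriver_short: green-handled screwdriver lying flat, 150 long x 18 wide x 19 mm high. Origin: centre of its underside (mid-length); own x from handle end to blade tip, z up. The handle spans x = -75 to +3 mm (18 mm wide, 19 mm high; grip it across y near x = -33 mm); the 4 mm blade spans x = +3 to +75 mm, 10 mm up. 0.05 kg. (Another green one far back on the left, by the white mains box, is not meant.)
- power_brick: plain black oblong power supply brick, 48 (x) x 106 (y) x 30 mm high. Origin: centre of its underside, z up. Grip across x, 48 mm. 0.28 kg.
- wall_plug: small black moulded mains plug with pins and a cable stub, 46 (x) x 57 (y) x 27 mm high over all. Origin: centre of the underside of that outline, z up. Its solid body spans x = -23 to +9 mm and y = -23 to +12 mm, 26 mm high: grip it there, across x (32 mm), at x = -7, y = -5 mm. 0.04 kg.
- brass_block: solid brass-coloured clamp block, 110 (x) x 38 (y) x 38 mm high. Origin: centre of its underside, z up. Grip across y, 38 mm. 0.6 kg.
- oblong_tray: fixed shallow black tray, 200 (own x) x 126 (own y) x 20 mm high outside, open on top; walls and floor 3 mm thick (lips to 22 mm), inside 194 x 120 mm. Origin: centre of its underside, z up. Both screwdrivers fit side by side along x, either way round.
- square_tray: fixed shallow black tray, 160 x 160 x 14 mm high outside, open on top; walls and floor 3 mm thick (lips to 16 mm), inside 154 x 154 mm. Origin: centre of its underside, z up. Brick and plug fit side by side.
- round_dish: fixed round steel dish, 153 mm across the rim, 140 mm across the foot, 16 mm high, open on top; walls 2.5 mm, floor 3 mm thick, the flat floor about 135 mm across. Origin: centre of its underside, z up.

How it is judged:
At the end, for the whole second after the job is handed in: Both screwdrivers lie level inside the oblong tray, the power brick and the mains plug upright and level inside the square tray, the brass block level inside the round dish; each on the tray's own floor (within about 5 mm, not on a wall or on another thing), let go and at rest (x of screwdriver_long in the frame of oblong_tray between -0.03 and 0.03 m and y of screwdriver_long in the frame of oblong_tray between -0.055 and 0.055 m and z of screwdriver_long in the frame of oblong_tray between -0.002 and 0.018 m and linear speed of each of screwdriver_long, screwdriver_short, power_brick, wall_plug, brass_block below 0.02 m/s and angular speed of each of screwdriver_long, screwdriver_short, power_brick, wall_plug, brass_block below 0.2 rad/s and angle between screwdriver_long's own x axis and vertical between 1.53 and 1.61 rad and x of screwdriver_short in the frame of oblong_tray between -0.03 and 0.03 m and y of screwdriver_short in the frame of oblong_tray between -0.055 and 0.055 m and z of screwdriver_short in the frame of oblong_tray between -0.002 and 0.018 m and angle between screwdriver_short's own x axis and vertical between 1.53 and 1.61 rad and x of power_brick in the frame of square_tray between -0.075 and 0.075 m and y of power_brick in the frame of square_tray between -0.075 and 0.075 m and z of power_brick in the frame of square_tray between -0.002 and 0.008 m and angle between each of power_brick, wall_plug, brass_block's own z axis and vertical below 0.06 rad and x of wall_plug in the frame of square_tray between -0.075 and 0.075 m and y of wall_plug in the frame of square_tray between -0.075 and 0.075 m and z of wall_plug in the frame of square_tray between -0.002 and 0.008 m and x of brass_block in the frame of round_dish between -0.03 and 0.03 m and y of brass_block in the frame of round_dish between -0.03 and 0.03 m and z of brass_block in the frame of round_dish between -0.002 and 0.008 m); the robot touches nothing.
It also fails if it takes over 144 s, if anything falls off the work surface, if the arm or the gripper's body presses on something with over 40 N, if the wrist force passes 120 N, or if a joint passes its speed limit or range.

### The arm

A 7-joint arm with a two-finger parallel gripper is mounted at the origin on a cart in front of the work surface, level with it; the furniture and walls round the work are solid. World frame = base frame: x ahead of the robot, y to its left, z up, the work surface at z = 0. Lengths are in m, angles in rad, forces in N, time in s.
With the tool pointing down it reaches from about 0.35 to 0.9 m from the base axis. Payload 8.1 kg.
Tool frame: the origin (TCP) lies on the centre line of the jaws, within the pads' length; the fingertips stand 19 mm ahead of it and the grasp point (between the pads) is the TCP; z points along the fingers, y is the direction in which the jaws open and shut (so a half turn about z gives the same grasp; the last joint's range is limited). The gripper opens to 92 mm and grips with 3 to 60 N. Pads are 19 mm wide; open, the fingers measure 130 mm over their backs; the gripper's body (75 mm by 190 mm) begins 47 mm behind the grasp point.
Start: joints at [-1.405, 0.434, 0.025, 1.573, -0.012, 1.134, -0.075], TCP at [0.166, 0.603, 0.246] pointing down, gripper open.
Joint ranges: [-2.62, 2.62], [-0.44, 2.09], [-1.27, 1.32], [0.08, 2.57], [-1.32, 4.46], [0.12, 2], [-2.74, 2.74]. Speed limits (rad/s): [2.22, 2.22, 3.01, 3.01, 3.14, 3.14, 3.14].

### API

Orientations are given as a rotation vector (axis times angle).
In Python, from cell import monitor, imaging, workorder, outline_of gives the robot as it stands.
- The arm moves only by the tool move_arm, never from a script. Its argument "series" is a list of rows, each a list of 6 numbers: the shift along the world's x, y, z in cm, then the turn, a rotation vector about the world's x, y, z in degrees. A call has 1 to 8 rows; each row shifts and turns the commanded pose from where the row before left it; what a row does not reach is not made up. A row lasts 1/10 s, in which the tool goes at most 50 mm and 8.59 degrees, less where a joint would pass 70% of its speed; a pose out of reach is approached as far as the arm can. A call with a gripper value outside its range is refused whole. "grip" is the opening, from 0 (shut) to 1 (fully open), set as the call begins (left out, the last holds). The fingers move at their own pace and stop on an object; "force" is the grip in N (left out, the last holds). Time passes only in rows, so rows that do not move let the fingers close. It gives the time, the measured TCP pose, the force and the opening at its end, in the units of the state.
- monitor.observe(): the state, without advancing time (a new reading comes with each control period).
- imaging.get_image(name): name is "scene" or "top" or "wrist"; returns a dict with "color" (384x512x3 uint8, red, green, blue), "fx", "fy", "cx", "cy" (pixels), "dist_coeffs" ([k1, k2, p1, p2, k3] as OpenCV has them; the pictures are not rectified), "rvec" (rotation vector, rad) and "tvec" (3), from world to camera coordinates, as OpenCV has them; the wrist camera has in their place "mount" (4x4, takes a point from camera to tool coordinates, whose origin is the TCP and whose axes are the flange's). Camera axes: x right, y down, z forward; pixel columns grow to the right and rows downward; lengths in m; the calibration is good to about 2 mm. A picture is of the moment at which its call begins: read the wrist's pose just before it. There is no depth.
- workorder.sign_off(): hands the job in, once; it reports no verdict.
Trained networks look in the newest picture that a camera, given by its name, has taken for a name from the list of things; names that differ only in an ending like _2 or _b are one class to them, and where a whole thing is asked for, a point or a joint stands for the part that bears it (a point fixed in the world has none). Each returns a list of dicts, best first, with "p" (0 to 1); they miss things now and then, are a little off and sometimes report something else, mostly with a low value. They report only what shows in the picture. A call takes as long as a camera call.
- outline_of(camera, thing): "mask" (384x512 bool, what is visible of it) and "rect" ([left, top, width, height] in pixels, round what is visible of it).
The state is a dict: "clock": time; "joints": joint angles; "dq": joint speeds; "joint_efforts": joint torques, N m; "position": TCP position; "ee_rot": TCP orientation; "force": force on the tool from outside, world axes, zero at the start; "ft_torque": the same for the moment, N m; "width": opening from 0.0 (shut) to 1.0 (fully open).
Only numpy, scipy, OpenCV 4.12 (cv2) and the standard library are available. Lean on these libraries where they do the work, as an engineer would, in place of code of your own. Each camera call takes 0.05 s, during which the arm holds its last target. There are 200 camera calls.

## Working session

There is one attempt and no reset: what is moved stays moved. The work goes in short steps, Python scripts to look and compute and a tool call to move; the robot and the scene stay as the last step left them, time stands still between calls to the robot, and variables do not carry over. Pictures are saved under pics/ and viewed, about 12 in all and at most 16, crops included, and the job is handed in when it is done.

Besides the shell and the picture viewer there is one more tool, called after "Request:" in YAML: its name, and indented under it one key for each argument. move_arm: Moves the arm, as the interface text tells. Its arguments: {"type":"object","properties":{"series":{"type":"array"},"grip":{"type":"number"},"force":{"type":"number"}},"required":["series"]}

```bash
ls; mkdir -p pics
cat > h.py <<'E'
import numpy as np, cv2
from cell import monitor, imaging, workorder, outline_of
T=['screwdriver_long','screwdriver_short','power_brick','wall_plug','brass_block','oblong_tray','square_tray','round_dish']
def cam(im):
    K=np.array([[im['fx'],0,im['cx']],[0,im['fy'],im['cy']],[0,0,1.]]);D=np.array(im['dist_coeffs'],float)
    if 'rvec' in im and im['rvec'] is not None:
        R=cv2.Rodrigues(np.array(im['rvec'],float))[0];t=np.array(im['tvec'],float).ravel()
    else:
        s=im['state'];M=np.eye(4);M[:3,:3]=cv2.Rodrigues(np.array(s['ee_rot'],float))[0];M[:3,3]=s['position']
        W=np.linalg.inv(M@np.array(im['mount']));R=W[:3,:3];t=W[:3,3]
    return K,D,R,t
def get(n):
    s=monitor.observe();im=dict(imaging.get_image(n));im['state']=s;return im
def ray(im,px,z):
    K,D,R,t=cam(im);u=cv2.undistortPoints(np.array(px,float).reshape(-1,1,2),K,D).reshape(-1,2)
    d=np.c_[u,np.ones(len(u))]@R;c=-R.T@t
    return c+d*((z-c[2])/d[:,2])[:,None]
def proj(im,P):
    K,D,R,t=cam(im);return cv2.projectPoints(np.array(P,float).reshape(-1,1,3),cv2.Rodrigues(R)[0],t,K,D)[0].reshape(-1,2)
def save(im,name,rect=None,k=1):
    a=im['color'][:,:,::-1]
    if rect: x,y,w,h=rect;a=a[y:y+h,x:x+w]
    cv2.imwrite('pics/'+name,cv2.resize(a,None,fx=k,fy=k,interpolation=cv2.INTER_CUBIC))
E
python3 - <<'E'
from h import *
s=monitor.observe();print({k:np.round(v,3) for k,v in s.items()})
for n in('top','scene'):
    im=get(n);save(im,n+'0.png',k=1.5)
    print(n,im['fx'],-cam(im)[2].T@cam(im)[3])
    for t in T:
        o=outline_of(n,t)
        for d in o[:3]:
            m=d['mask'].astype(np.uint8);r=cv2.minAreaRect(cv2.findNonZero(m)) if m.any() else None
            c=cv2.boxPoints(r).mean(0);print(t,round(d['p'],2),d['rect'],m.sum(),np.round(ray(im,[c],0.01),3)[0],np.round(r[1],0),round(r[2]))
E
```

```text
pics
{'clock': np.float64(0.0), 'joints': array([-1.405,  0.435,  0.025,  1.574, -0.012,  1.134, -0.075]), 'dq': array([-0.001,  0.   ,  0.001,  0.   ,  0.   ,  0.001, -0.   ]), 'joint_efforts': array([ 0.0000e+00, -6.6784e+01,  9.8500e-01, -3.1446e+01, -6.0000e-02,
        4.3000e-02,  0.0000e+00]), 'position': array([0.166, 0.602, 0.245]), 'ee_rot': array([-4.210e-01, -3.113e+00,  3.000e-03]), 'force': array([ 0.607,  0.551, -0.903]), 'ft_torque': array([-0.025,  0.007,  0.011]), 'width': np.float64(1.0)}
top 426.9316704697118 [0.28461571 0.01948289 1.27051168]
screwdriver_long 0.66 [114.0, 173.8, 5.8, 25.2] 153 [0.519 0.444 0.01 ] [ 6. 26.] 12
screwdriver_short 0.54 [355.7, 206.4, 10.9, 48.9] 164 [ 0.386 -0.291  0.01 ] [48.  6.] 89
power_brick 0.67 [387.7, 157.8, 28.2, 38.0] 643 [ 0.548 -0.417  0.01 ] [36. 19.] 73
wall_plug 0.51 [282.0, 192.4, 15.4, 17.0] 158 [ 0.469 -0.077  0.01 ] [12. 18.] 41
brass_block 0.8 [305.2, 198.5, 18.6, 43.3] 499 [ 0.412 -0.148  0.01 ] [14. 38.] 11
oblong_tray 0.74 [213.0, 136.4, 43.7, 70.3] 2857 [0.559 0.089 0.01 ] [44. 67.] 2
square_tray 0.81 [134.2, 147.0, 55.0, 51.9] 2882 [0.554 0.315 0.01 ] [53. 55.] 90
round_dish 0.68 [314.5, 126.9, 50.5, 51.3] 1909 [ 0.623 -0.23   0.01 ] [51. 47.] 27
scene 476.59842772994733 [-0.37070402 -0.72668738  0.95981762]
screwdriver_long 0.41 [162.4, 140.7, 19.1, 7.5] 107 [0.517 0.447 0.01 ] [ 6. 20.] 68
screwdriver_short 0.52 [308.6, 250.4, 30.4, 30.3] 184 [ 0.39  -0.292  0.01 ] [ 7. 40.] 41
power_brick 0.73 [377.2, 235.9, 24.3, 37.6] 612 [ 0.545 -0.413  0.01 ] [19. 34.] 18
wall_plug 0.65 [267.1, 207.2, 17.6, 10.5] 153 [ 0.467 -0.067  0.01 ] [10. 19.] 90
brass_block 0.58 [263.5, 219.6, 38.6, 28.3] 667 [ 0.417 -0.137  0.01 ] [18. 41.] 59
oblong_tray 0.73 [220.1, 155.0, 70.4, 49.2] 1843 [0.552 0.088 0.01 ] [35. 66.] 56
square_tray 0.82 [173.0, 137.9, 64.2, 38.5] 1465 [0.545 0.308 0.01 ] [35. 59.] 62
```

View pics/top0.png

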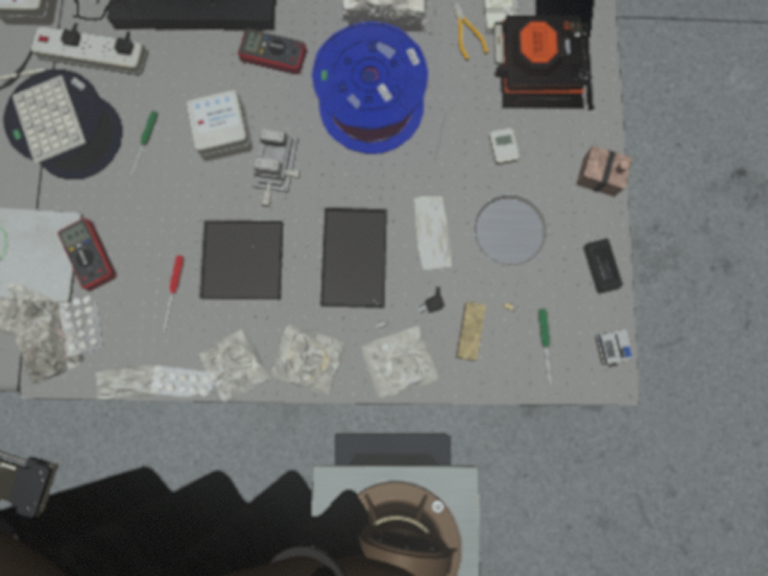

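View pics/scene0.png

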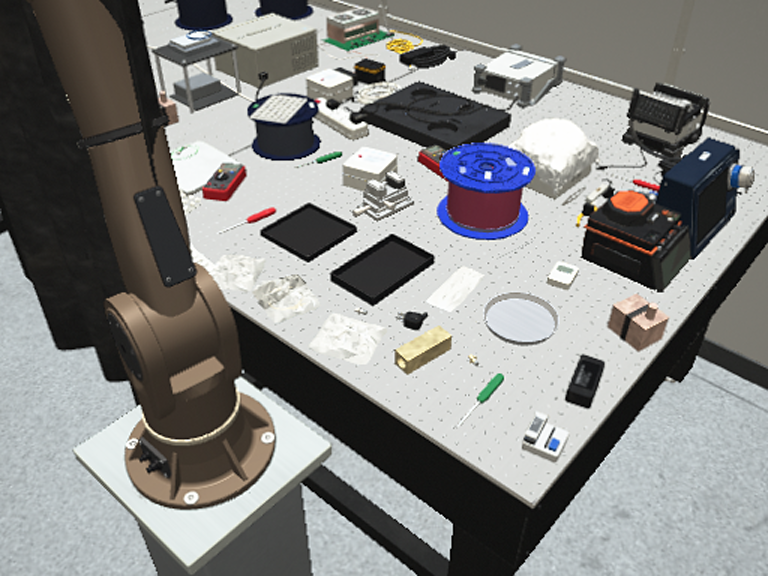

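The top view (1.5× pixels) shows the red screwdriver at (172,290), square tray (242,260), oblong tray (354,257), dish (510,230), plug (432,300), brass (471,331), green screwdriver (544,345) and brick (603,265). The networks' positions agree with the picture, so the next step is better numbers.

```bash
cat >> h.py <<'E'
def rect(im,n,t,z,z2=None):
    "min-area rectangle of the outline, dropped on the plane z (m)"
    o=outline_of(n,t)
    if not o: print(t,'none');return
    m=o[0]['mask'].astype(np.uint8);cs=max(cv2.findContours(m,cv2.RETR_EXTERNAL,cv2.CHAIN_APPROX_NONE)[0],key=cv2.contourArea)
    P=ray(im,cs.reshape(-1,2),z)[:,:2];r=cv2.minAreaRect((P*1000).astype(np.float32))
    b=cv2.boxPoints(r);e=b[1]-b[0] if np.linalg.norm(b[1]-b[0])>np.linalg.norm(b[2]-b[1]) else b[2]-b[1]
    print(n,t,round(o[0]['p'],2),'c',np.round(r[0],1),'size',np.round(sorted(r[1]),1),'long axis deg',round(np.degrees(np.arctan2(e[1],e[0]))%180,1),'edge px',o[0]['rect'])
    return m
E
python3 - <<'E'
from h import *
im=get('top')
for t,z in zip(T,[.01,.01,.03,.026,.038,.02,.014,.016]): rect(im,'top',t,z)
w=get('wrist');print(np.round(w['mount'],3),w['fx'],w['cx'],w['cy'])
# colour axes of screwdrivers
h=cv2.cvtColor(im['color'],cv2.COLOR_RGB2HSV)
for n,(x0,y0,x1,y1),lo,hi in(('red',(105,165,130,225),0,10),('green',(350,200,375,260),50,85)):
    s=h[y0:y1,x0:x1];m=(s[...,1]>110)&(s[...,0]>=lo)&(s[...,0]<=hi)
    p=np.argwhere(m)[:,::-1]+[x0,y0];v=cv2.fitLine(p.astype(np.float32),cv2.DIST_L2,0,.01,.01).ravel()
    W=ray(im,p,.012);t=(p-v[2:])@v[:2];print(n,np.round(W.mean(0),3),np.round(ray(im,[v[2:]+v[:2]*t.min(),v[2:]+v[:2]*t.max()],.012),3).tolist())
E
```

```text
top screwdriver_long 0.62 c [521.9 443.4] size [14.5 72.3] long axis deg 172.6 edge px [116.2, 172.8, 4.7, 22.2]
top screwdriver_short 0.69 c [ 419.5 -293. ] size [19.2 78.1] long axis deg 4.0 edge px [356.5, 208.3, 9.2, 45.1]
top power_brick 0.97 c [ 543.7 -408.1] size [ 64.9 113.2] long axis deg 11.6 edge px [390.1, 158.1, 26.0, 39.4]
top wall_plug 0.57 c [464.5 -73.4] size [34.  61.5] long axis deg 138.9 edge px [280.4, 189.8, 14.8, 18.0]
top brass_block 0.85 c [ 410.7 -142. ] size [ 41.8 113.1] long axis deg 170.1 edge px [304.0, 200.8, 19.4, 40.9]
top oblong_tray 0.65 c [559.3  87.6] size [126.5 203. ] long axis deg 179.5 edge px [215.2, 135.4, 41.6, 70.3]
top square_tray 0.94 c [552.3 313.7] size [160.2 164.8] long axis deg 90.5 edge px [133.5, 147.9, 53.1, 52.0]
top round_dish 0.84 c [ 620.1 -229.9] size [150.1 150.5] long axis deg 0.7 edge px [317.4, 128.4, 46.6, 52.3]
[[-0.001 -0.953 -0.302  0.082]
 [ 1.    -0.001  0.    -0.   ]
 [-0.    -0.302  0.953 -0.139]
 [ 0.     0.     0.     1.   ]] 282.0722081373029 253.62489836815598 191.80487650661001
red [0.525 0.441 0.012] [[0.486, 0.448, 0.012], [0.556, 0.436, 0.012]]
green [ 0.422 -0.292  0.012] [[0.452, -0.29, 0.012], [0.392, -0.294, 0.012]]
```

Request:
move_arm:
  series:
    - [4.4,-2,-0.5,0,0,0.8]
    - [4.4,-2,-0.5,0,0,0.8]
    - [4.4,-2,-0.5,0,0,0.8]
    - [4.4,-2,-0.5,0,0,0.8]
    - [4.4,-2,-0.5,0,0,0.8]
    - [4.4,-2,-0.5,0,0,0.8]
    - [4.4,-2,-0.5,0,0,0.8]
    - [4.4,-2,-0.5,0,0,0.8]
  grip: 1

```text
clock: 2.2
position: [0.5197, 0.4416, 0.2057]
ee_rot: [0.245, 3.132, 0.001]
force: [0.7, -0.4, 0.3]
width: 1.004
```

```bash
cat >> h.py <<'E'
def st():
    s=monitor.observe();R=cv2.Rodrigues(np.array(s['ee_rot'],float))[0]
    print('t',round(s['clock'],1),'pos mm',np.round(np.array(s['position'])*1000,1),'jaw deg',round(np.degrees(np.arctan2(R[1,1],R[0,1])),1),'tilt',np.round(np.degrees(np.arccos(-R[2,2])),1),'w',round(float(s['width']),3),'F',np.round(s['force'],1),'q7',round(s['joints'][6],2))
E
python3 - <<'E'
from h import *
st();w=get('wrist');save(w,'w1.png');
for t,z in(('screwdriver_long',.01),('square_tray',.014)): rect(w,'wrist',t,z)
E
```

```text
t 2.2 pos mm [519.7 441.6 205.7] jaw deg 81.0 tilt 0.0 w 1.004 F [ 0.7 -0.4  0.3] q7 0.67
wrist screwdriver_long 0.73 c [482.5 449.6] size [ 17.4 155.7] long axis deg 171.6 edge px [251.7, 69.9, 9.0, 132.7]
wrist square_tray 0.71 c [552.2 314.7] size [163.2 164.2] long axis deg 90.7 edge px [78.4, 140.6, 152.1, 128.9]
```

View pics/w1.png

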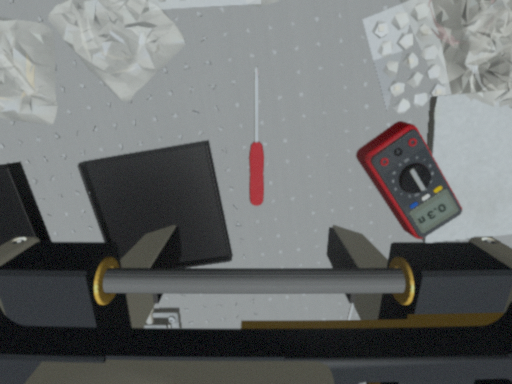

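The wrist view shows the screwdriver centred under the jaws at pixels (256,70–205) with room on both sides. I'll go down and grip.

Request:
move_arm:
  series:
    - [-0.15,0.25,-4,0,0,0.6]
    - [0,0,-4,0,0,0]
    - [0,0,-4,0,0,0]
    - [0,0,-4,0,0,0]
    - [0,0,-1.5,0,0,0]
    - [0,0,-0.8,0,0,0]
    - [0,0,0,0,0,0]
  grip: 1

```text
clock: 3.05
position: [0.5157, 0.4506, 0.0253]
ee_rot: [0.225, 3.132, 0.011]
force: [-1.6, 7.0, 4.9]
width: 1.001
```

Request:
move_arm:
  series:
    - [0,0,0,0,0,0]
    - [0,0,0,0,0,0]
    - [0,0,0,0,0,0]
    - [0,0,0,0,0,0]
    - [0,0,0,0,0,0]
    - [0,0,0,0,0,0]
    - [0,0,0,0,0,0]
    - [0,0,0,0,0,0]
  grip: 0
  force: 25

```text
clock: 3.85
position: [0.5165, 0.445, 0.0227]
ee_rot: [-0.23, -3.133, 0.0]
force: [0.5, 0.1, 0.2]
width: 0.351
```

Request:
move_arm:
  series:
    - [0,0,0,0,0,0]
    - [0,0,0,0,0,0]
    - [0,0,0,0,0,0]
    - [0,0,0,0,0,0]
    - [0,0,0,0,0,0]

```text
clock: 4.35
position: [0.5165, 0.445, 0.0227]
ee_rot: [-0.23, -3.133, 0.0]
force: [-0.1, 0.4, 0.0]
width: 0.2
```

Request:
move_arm:
  series:
    - [0,0,2,0,0,0]
    - [0,0,4,0,0,0]
    - [0,0,4,0,0,0]
    - [1,-3,1,0,0,0]
    - [1,-4,1,0,0,1.4]
    - [1,-4.4,0,0,0,1.4]
    - [1,-4.5,0,0,0,1.4]
    - [1,-4.5,0,0,0,1.4]

```text
clock: 5.15
position: [0.5666, 0.2394, 0.143]
ee_rot: [0.075, 3.14, 0.0]
force: [0.6, -0.8, -0.7]
width: 0.196
```

Request:
move_arm:
  series:
    - [1,-4.5,0,0,0,1.4]
    - [1,-4.5,0,0,0,1.4]
    - [0.8,-4,0,0,0,0]
    - [0,0,0,0,0,0]
    - [0,0,0,0,0,0]

```text
clock: 5.65
position: [0.5947, 0.1098, 0.1428]
ee_rot: [0.005, 3.141, -0.0]
force: [-0.9, 1.2, -0.9]
width: 0.201
```

Run:
```python
from h import *
st();w=get('wrist');save(w,'w2.png');
rect(w,'wrist','screwdriver_long',.12);rect(w,'wrist','oblong_tray',.014)
```

```text
t 5.7 pos mm [594.7 109.8 142.8] jaw deg 89.8 tilt 0.0 w 0.201 F [-0.9  1.2 -0.9] q7 1.32
wrist screwdriver_long 0.73 c [545.7 109.5] size [ 19.4 139.5] long axis deg 179.8 edge px [238.0, 26.2, 31.0, 282.9]
wrist oblong_tray 0.81 c [554.7  63. ] size [ 85.2 197.4] long axis deg 178.8 edge px [154.6, 33.2, 150.5, 207.5]
```

View pics/w2.png

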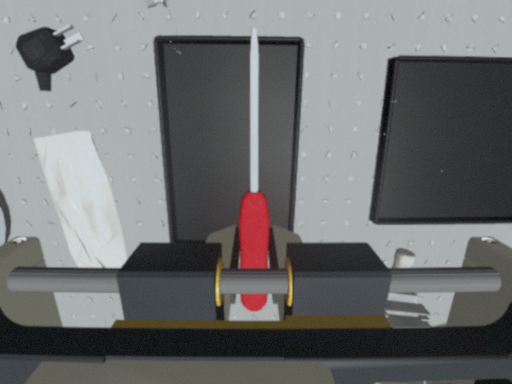

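The driver is held level over the left half of the oblong tray, tip at (254,30) and tray walls at (158–300). I'll lower it and let go.

Request:
move_arm:
  series:
    - [0,0.1,-4,0,0,0]
    - [0,0,-4,0,0,0]
    - [0,0,-2.5,0,0,0]
    - [0,0,-0.7,0,0,0]
    - [0,0,-0.4,0,0,0]
    - [0,0,0,0,0,0]
    - [0,0,0,0,0,0]
    - [0,0,0,0,0,0]

```text
clock: 6.6
position: [0.5954, 0.1124, 0.028]
ee_rot: [0.0, 3.139, 0.001]
force: [0.1, -0.1, -0.4]
width: 0.195
```

Request:
move_arm:
  series:
    - [0,0,0,0,0,0]
    - [0,0,0,0,0,0]
    - [0,0,0,0,0,0]
    - [0,0,0,0,0,0]
  grip: 0.28

```text
clock: 7.0
position: [0.5945, 0.112, 0.0268]
ee_rot: [0.0, 3.142, 0.0]
force: [1.6, -0.1, -0.7]
width: 0.28
```

Request:
move_arm:
  series:
    - [0,0,1,0,0,0]
    - [0,0,3,0,0,0]
    - [0,0,4,0,0,0]
    - [0,0,4,0,0,0]
    - [-1,-4,4,0,0,0]
    - [-2,-4,2,0,0,0]
    - [-2,-4,0,0,0,0]
    - [-2,-4,0,0,0,0]

```text
clock: 7.8
position: [0.5254, -0.0442, 0.2033]
ee_rot: [-0.0, 3.139, 0.0]
force: [0.7, -0.5, -0.6]
width: 0.279
```

Request:
move_arm:
  series:
    - [-2,-4,0,0,0,0]
    - [-2,-4,0,0,0,0]
    - [-2,-4,0,0,0,0]
    - [-2,-4,0,0,0,0]
    - [-2,-4,0,0,0,0]
    - [0,-4,0,0,0,0.8]
    - [0,0,0,0,0,0.8]
    - [0,0,0,0,0,0.4]
  grip: 0.8

```text
clock: 8.6
position: [0.4256, -0.2834, 0.202]
ee_rot: [-0.052, 3.141, -0.0]
force: [0.2, 1.2, -0.5]
width: 0.793
```

Run:
```python
from h import *
st();w=get('wrist');save(w,'w3.png')
rect(w,'wrist','screwdriver_short',.01);rect(w,'wrist','brass_block',.038);rect(w,'wrist','wall_plug',.02)
w=get('top');rect(w,'top','screwdriver_long',.013);rect(w,'top','oblong_tray',.02);save(w,'t3.png',(100,100,340,180),2)
```

```text
t 8.6 pos mm [ 425.6 -283.4  202. ] jaw deg 91.9 tilt 0.0 w 0.793 F [ 0.2  1.2 -0.5] q7 2.16
wrist screwdriver_short 0.82 c [ 384.8 -294.8] size [ 17.2 148.9] long axis deg 4.1 edge px [240.4, 71.2, 14.4, 130.3]
wrist brass_block 0.79 c [ 409.5 -151.5] size [ 52.9 110.1] long axis deg 169.3 edge px [339.7, 117.7, 71.4, 100.9]
wrist wall_plug 0.68 c [466.5 -69.6] size [50.6 56.6] long axis deg 109.0 edge px [402.1, 194.6, 47.2, 41.6]
top screwdriver_long 0.58 c [597.3 113. ] size [15.1 74.7] long axis deg 1.3 edge px [227.2, 149.1, 3.5, 21.9]
top oblong_tray 0.94 c [557.2  86.5] size [132.5 208.3] long axis deg 0.6 edge px [212.1, 138.2, 45.5, 71.5]
```

View pics/w3.png

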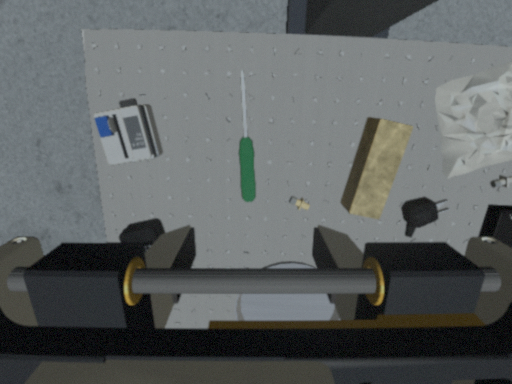

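View pics/t3.png

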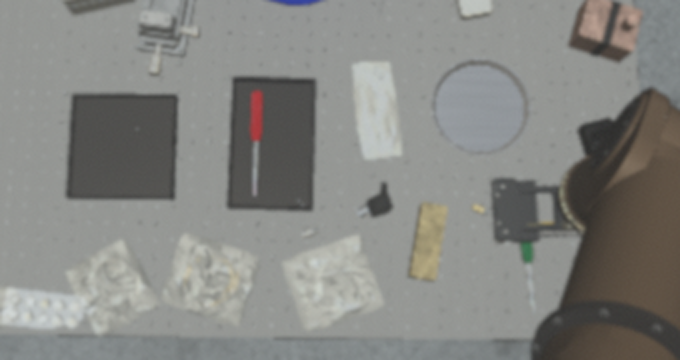

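The green driver lies under the jaws at (245,70–200), and the red one rests inside the oblong tray. I'll narrow the jaws to miss the small nut at (300,202) and grip the green driver.

Request:
move_arm:
  series:
    - [-0.8,-0.9,-3,0,0,2.2]
    - [0,0,-4,0,0,0]
    - [0,0,-4,0,0,0]
    - [0,0,-4,0,0,0]
    - [0,0,-2,0,0,0]
    - [0,0,-0.9,0,0,0]
    - [0,0,0,0,0,0]
    - [0,0,0,0,0,0]
  grip: 0.5

```text
clock: 9.75
position: [0.4185, -0.292, 0.0235]
ee_rot: [-0.115, 3.138, -0.001]
force: [-0.7, 0.2, 0.8]
width: 0.503
```

Request:
move_arm:
  series:
    - [0,0,0,0,0,0]
    - [0,0,0,0,0,0]
    - [0,0,0,0,0,0]
    - [0,0,0,0,0,0]
    - [0,0,0,0,0,0]
    - [0,0,0,0,0,0]
    - [0,0,0,0,0,0]
    - [0,0,0,0,0,0]
  grip: 0

```text
clock: 10.55
position: [0.418, -0.2919, 0.023]
ee_rot: [-0.115, 3.139, -0.0]
force: [-1.1, 1.1, 7.8]
width: 0.197
```

Request:
move_arm:
  series:
    - [0,0,1,0,0,0]
    - [0,0,3,0,0,0]
    - [0,0,4,0,0,0]
    - [0,0,4,0,0,0]
    - [1.4,3.6,0,0,0,-1.2]
    - [2,4,0,0,0,-1]
    - [2,4,0,0,0,-1]
    - [2,4,0,0,0,-1]

```text
clock: 11.35
position: [0.4922, -0.1343, 0.1434]
ee_rot: [0.002, 3.141, -0.0]
force: [1.6, -0.3, -0.7]
width: 0.194
```

Request:
move_arm:
  series:
    - [2,4,0,0,0,0]
    - [2,4,0,0,0,0]
    - [2,4,0,0,0,0]
    - [2,4,0,0,0,0]
    - [2,4,0,0,0,0]
    - [0,0,0,0,0,0]
    - [0,0,0,0,0,0]

```text
clock: 12.05
position: [0.5917, 0.0655, 0.1426]
ee_rot: [0.004, -3.141, 0.0]
force: [-0.1, -1.2, -0.2]
width: 0.2
```

Run:
```python
from h import *
st();w=get('wrist');save(w,'w4.png');rect(w,'wrist','screwdriver_long',.013);rect(w,'wrist','screwdriver_short',.12);rect(w,'wrist','power_brick',.03)
```

```text
t 12.1 pos mm [591.7  65.5 142.6] jaw deg 90.1 tilt 0.0 w 0.2 F [-0.1 -1.2 -0.2] q7 1.44
wrist screwdriver_long 0.82 c [560.6 112.1] size [ 18.9 160.2] long axis deg 179.5 edge px [290.9, 67.8, 21.2, 166.2]
wrist screwdriver_short 0.55 c [546.9  64.6] size [ 20.  130.9] long axis deg 0.1 edge px [235.9, 46.8, 36.1, 262.1]
power_brick none
```

View pics/w4.png

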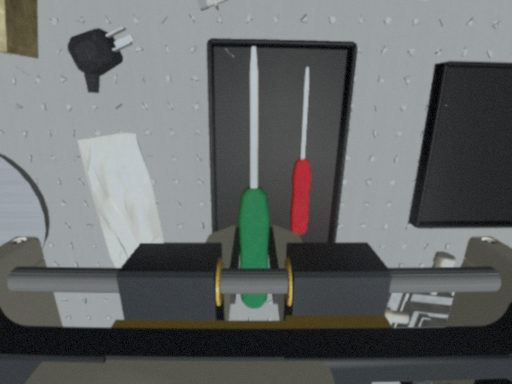

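Green driver is over the right half, red at (300,68–235) with a clear gap between. I'll lower, release, then go to the brick.

Request:
move_arm:
  series:
    - [0,-0.1,-4,0,0,0]
    - [0,0,-4,0,0,0]
    - [0,0,-2.5,0,0,0]
    - [0,0,-0.7,0,0,0]
    - [0,0,-0.4,0,0,0]
    - [0,0,0,0,0,0]
    - [0,0,0,0,0,0]
    - [0,0,0,0,0,0]

```text
clock: 13.05
position: [0.5927, 0.0634, 0.0279]
ee_rot: [0.0, 3.139, 0.001]
force: [1.0, 0.4, -0.9]
width: 0.199
```

Request:
move_arm:
  series:
    - [0,0,0,0,0,0]
    - [0,0,0,0,0,0]
    - [0,0,0,0,0,0]
    - [0,0,0,0,0,0]
  grip: 0.28

```text
clock: 13.45
position: [0.5918, 0.0633, 0.0267]
ee_rot: [-0.0, 3.141, 0.0]
force: [-0.1, -0.0, 0.5]
width: 0.278
```

Request:
move_arm:
  series:
    - [0,0,1,0,0,0]
    - [0,0,3,0,0,0]
    - [0,0,4,0,0,0]
    - [0,0,4,0,0,0]
    - [0,-4,2.5,0,0,1]
    - [0,-4.4,2,0,0,1]
    - [0,-4.5,1,0,0,1]
    - [0,-4.5,0,0,0,1]

```text
clock: 14.25
position: [0.5926, -0.1125, 0.2045]
ee_rot: [-0.111, 3.136, -0.001]
force: [1.4, 0.2, 0.1]
width: 0.278
```

Request:
move_arm:
  series:
    - [-0.5,-4.5,0,0,0,1]
    - [-0.5,-4.5,0,0,0,1]
    - [-0.5,-4.5,0,0,0,1]
    - [-0.5,-4.5,0,0,0,1]
    - [-0.5,-4.5,0,0,0,1]
    - [-0.5,-4.5,0,0,0,1]
    - [-0.5,-2,0,0,0,1]
    - [0,0,0,0,0,0]
  grip: 1

```text
clock: 15.05
position: [0.5541, -0.4058, 0.2021]
ee_rot: [0.292, -3.127, 0.004]
force: [-0.5, -0.2, -0.4]
width: 0.93
```

Run:
```python
from h import *
st();w=get('wrist');save(w,'w5.png');rect(w,'wrist','power_brick',.03);rect(w,'wrist','power_brick',.0)
w=get('top');rect(w,'top','screwdriver_short',.013)
```

```text
t 15.1 pos mm [ 554.1 -405.8  202.1] jaw deg 100.7 tilt 0.2 w 0.93 F [-0.5 -0.2 -0.4] q7 2.39
wrist power_brick 0.84 c [ 544.8 -414.2] size [ 47.9 107. ] long axis deg 15.4 edge px [221.2, 122.4, 49.6, 92.9]
wrist power_brick 0.84 c [ 551.7 -413.5] size [ 52.6 117.4] long axis deg 15.4 edge px [221.2, 122.4, 49.6, 92.9]
top screwdriver_short 0.61 c [594.8  61.5] size [15.2 74.7] long axis deg 0.9 edge px [239.9, 148.6, 9.2, 25.5]
```

View pics/w5.png

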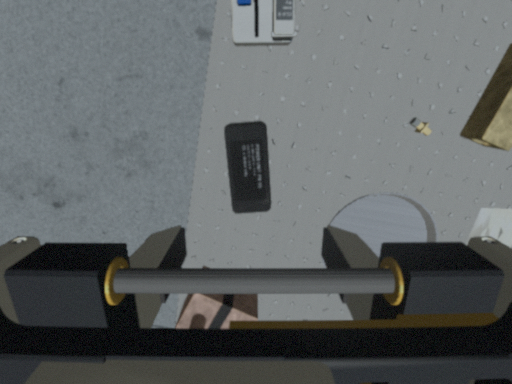

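The brick is at (248,167), clear of the copper block and the switch; its size matches. I'll grip it.

Request:
move_arm:
  series:
    - [-0.9,-0.8,-3,0,0,4.7]
    - [0,0,-4,0,0,0]
    - [0,0,-4,0,0,0]
    - [0,0,-4,0,0,0]
    - [0,0,-2,0,0,0]
    - [0,0,-0.8,0,0,0]
    - [0,0,0,0,0,0]
    - [0,0,0,0,0,0]
  grip: 1

```text
clock: 16.1
position: [0.5489, -0.4088, 0.025]
ee_rot: [-0.43, 3.11, -0.002]
force: [0.7, 0.4, 0.2]
width: 1.001
```

Request:
move_arm:
  series:
    - [0,0,0,0,0,0]
    - [0,0,0,0,0,0]
    - [0,0,0,0,0,0]
    - [0,0,0,0,0,0]
    - [0,0,0,0,0,0]
    - [0,0,0,0,0,0]
    - [0,0,0,0,0,0]
    - [0,0,0,0,0,0]
  grip: 0
  force: 40

```text
clock: 16.9
position: [0.548, -0.4093, 0.0238]
ee_rot: [-0.428, 3.112, -0.001]
force: [0.5, -3.2, 2.3]
width: 0.517
```

Run:
```python
from h import *
st()
```

```text
t 16.9 pos mm [ 548.  -409.3   23.8] jaw deg 105.7 tilt 0.1 w 0.517 F [ 0.5 -3.2  2.3] q7 2.5
```

Request:
move_arm:
  series:
    - [0,0,0,0,0,0]
    - [0,0,1,0,0,0]
    - [0,0,3,0,0,0]
    - [0,0,4,0,0,0]
    - [0,0,4,0,0,0]
    - [0,3,0,0,0,0]
    - [0,4.4,0,0,0,-1.5]
    - [0,4.4,0,0,0,-2]

```text
clock: 17.7
position: [0.5469, -0.2891, 0.1438]
ee_rot: [0.33, -3.124, -0.002]
force: [0.7, 1.7, -3.4]
width: 0.519
```

Request:
move_arm:
  series:
    - [0,4.5,0,0,0,-2]
    - [0,4.5,0,0,0,-2]
    - [0,4.5,0,0,0,-2]
    - [0,4.5,0,0,0,-2]
    - [0,4.5,0,0,0,-2]
    - [0,4.5,0,0,0,-2]
    - [0,4.5,0,0,0,0]
    - [0,4.5,0,0,0,0]

```text
clock: 18.5
position: [0.5465, 0.0714, 0.1437]
ee_rot: [0.006, -3.14, -0.0]
force: [1.5, 0.5, -3.2]
width: 0.519
```

Request:
move_arm:
  series:
    - [0.2,4.5,0,0,0,0]
    - [0.2,4.5,0,0,0,0]
    - [0.2,4.5,0,0,0,0]
    - [0.2,4.5,0,0,0,0]
    - [0,4.5,0,0,0,0]
    - [0,3.9,0,0,0,0]
    - [0,0,0,0,0,0]
    - [0,0,0,0,0,0]

```text
clock: 19.3
position: [0.5543, 0.3344, 0.1431]
ee_rot: [0.01, -3.14, 0.001]
force: [-0.3, -1.2, -4.2]
width: 0.52
```

Run:
```python
from h import *
st();w=get('wrist');save(w,'w6.png');rect(w,'wrist','power_brick',.14)
```

```text
t 19.3 pos mm [554.3 334.4 143.1] jaw deg 90.4 tilt 0.1 w 0.52 F [-0.3 -1.2 -4.2] q7 1.03
wrist power_brick 0.57 c [528.9 333.6] size [49.5 68.3] long axis deg 0.3 edge px [202.0, 148.3, 100.4, 175.1]
```

View pics/w6.png

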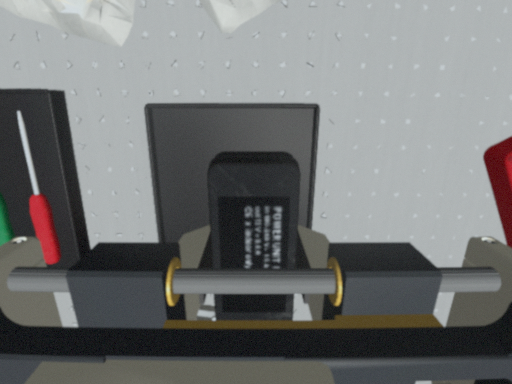

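The brick hangs over the left half of the square tray (walls at 150 and 317 px), both fingers inside. I'll lower it, release, and go to the plug.

Request:
move_arm:
  series:
    - [0,0.2,-4,0,0,0]
    - [0,0,-4,0,0,0]
    - [0,0,-2.4,0,0,0]
    - [0,0,-0.7,0,0,0]
    - [0,0,-0.4,0,0,0]
    - [0,0,0,0,0,0]
    - [0,0,0,0,0,0]
    - [0,0,0,0,0,0]

```text
clock: 20.2
position: [0.5566, 0.3357, 0.03]
ee_rot: [-0.005, 3.14, 0.002]
force: [-0.2, 0.4, -3.7]
width: 0.521
```

Request:
move_arm:
  series:
    - [0,0,0,0,0,0]
    - [0,0,0,0,0,0]
    - [0,0,0,0,0,0]
    - [0,0,0,0,0,0]
  grip: 0.6

```text
clock: 20.6
position: [0.556, 0.3354, 0.0289]
ee_rot: [-0.005, 3.141, 0.001]
force: [0.2, 0.6, 0.2]
width: 0.601
```

Run:
```python
from h import *
st()
```

```text
t 20.6 pos mm [556.  335.4  28.9] jaw deg 90.2 tilt 0.0 w 0.601 F [0.2 0.6 0.2] q7 1.04
```

Request:
move_arm:
  series:
    - [0,0,1,0,0,0]
    - [0,0,3,0,0,0]
    - [0,0,4,0,0,0]
    - [0,0,4,0,0,0]
    - [0,-2,4,0,0,-3]
    - [-0.9,-4.3,1,0,0,-6.7]
    - [-0.9,-4.3,0,0,0,-6.7]
    - [-0.9,-4.3,0,0,0,-6.7]

```text
clock: 21.4
position: [0.5286, 0.1849, 0.2]
ee_rot: [0.63, 3.076, 0.002]
force: [0.1, -0.3, -0.7]
width: 0.6
```

Request:
move_arm:
  series:
    - [-0.9,-4.3,0,0,0,-6.7]
    - [-0.9,-4.3,0,0,0,-6.7]
    - [-0.9,-4.3,0,0,0,-6.7]
    - [-0.9,-4.3,0,0,0,-6.7]
    - [-0.9,-4.3,0,0,0,-6.7]
    - [-0.9,-4.3,0,0,0,-6.7]
    - [-0.9,0,-2,0,0,-6.7]
    - [0,0,0,0,0,0]
  grip: 0.8

```text
clock: 22.2
position: [0.4636, -0.0726, 0.1778]
ee_rot: [-1.802, -2.57, 0.002]
force: [0.1, 1.8, 0.9]
width: 0.799
```

Run:
```python
from h import *
st();w=get('wrist');o=outline_of('wrist','wall_plug');r=[int(v) for v in o[0]['rect']];print(r)
x=max(0,r[0]-30);y=max(0,r[1]-30);q=(x,y,min(512-x,r[2]+60),min(384-y,r[3]+60));print(q);save(w,'w7.png',q,5);rect(w,'wrist','wall_plug',.013)
t=get('top');rect(t,'top','power_brick',.033)
```

```text
t 22.2 pos mm [463.6 -72.6 177.8] jaw deg 19.9 tilt 0.2 w 0.799 F [0.1 1.8 0.9] q7 0.59
[241, 147, 40, 51]
(211, 117, 100, 111)
wrist wall_plug 0.72 c [465.9 -74.2] size [38.2 64. ] long axis deg 140.0 edge px [241.7, 147.5, 40.9, 51.5]
top power_brick 0.85 c [552.1 333.3] size [ 50.9 106.3] long axis deg 0.6 edge px [143.1, 155.1, 20.2, 35.4]
```

View pics/w7.png

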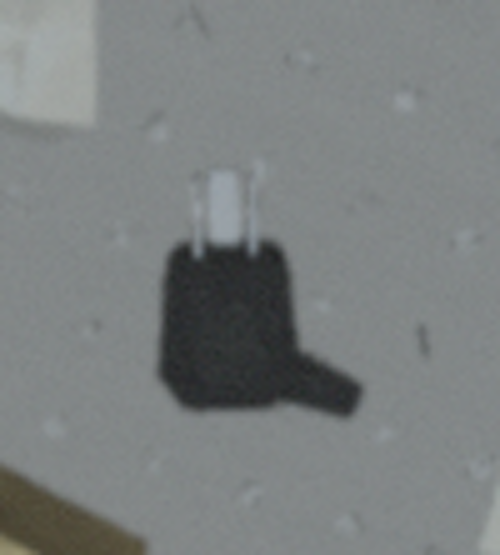

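The crop shows the plug with pins upward (own +y), stub to the lower right (own +x), and its body at crop (160–295, 240–408). So its own x axis lies almost along the jaw axis.

Run:
```python
from h import *
w=get('wrist');st()
P=np.array([(170,250),(280,242),(162,372),(296,350),(225,245),(228,405),(228,300),(195,250),(253,250),(198,180),(252,180)])/5+[211,117]
W=ray(w,P,.024)*1000;print(np.round(W,1));s=monitor.observe();print(np.round(W[6]-np.array(s['position'])*1000,1))
u=W[9]+W[10]-W[7]-W[8];print('pin dir',np.degrees(np.arctan2(u[1],u[0])), 'side dirs',[np.degrees(np.arctan2(*(W[a]-W[b])[[1,0]])) for a,b in((0,2),(1,3))])
```

```text
t 22.5 pos mm [466.7 -70.9 179.2] jaw deg 20.4 tilt 0.1 w 0.803 F [ 0.  -0.   0.8] q7 0.6
[[452.3 -58.6  24. ]
 [473.6 -48.8  24. ]
 [459.9 -84.8  24. ]
 [485.6 -70.   24. ]
 [462.9 -53.5  24. ]
 [476.1 -86.9  24. ]
 [467.8 -64.6  24. ]
 [457.3 -56.8  24. ]
 [468.9 -52.5  24. ]
 [452.7 -42.5  24. ]
 [463.3 -38.5  24. ]]
[   1.     6.3 -155.2]
pin dir 109.72720241605603 side dirs [np.float64(106.2007930627055), np.float64(119.46447035709153)]
```

Request:
move_arm:
  series:
    - [-0.2,0.4,-3,0,0,0]
    - [0,0,-4,0,0,0]
    - [0,0,-4,0,0,0]
    - [0,0,-3,0,0,0]
    - [0,0,-1,0,0,0]
    - [0,0,-0.7,0,0,0]
    - [0,0,0,0,0,0]
    - [0,0,0,0,0,0]
  grip: 0.65

```text
clock: 23.3
position: [0.4648, -0.0677, 0.0227]
ee_rot: [1.796, 2.576, 0.002]
force: [0.1, 0.7, -0.7]
width: 0.652
```

Request:
move_arm:
  series:
    - [0,0,0,0,0,0]
    - [0,0,0,0,0,0]
    - [0,0,0,0,0,0]
    - [0,0,0,0,0,0]
    - [0,0,0,0,0,0]
    - [0,0,0,0,0,0]
    - [0,0,0,0,0,0]
    - [0,0,0,0,0,0]
  grip: 0
  force: 20

```text
clock: 24.1
position: [0.464, -0.0677, 0.0218]
ee_rot: [1.797, 2.576, 0.001]
force: [-0.4, 0.1, 6.1]
width: 0.32
```

Run:
```python
from h import *
st()
```

```text
t 24.1 pos mm [464.  -67.7  21.8] jaw deg 20.2 tilt 0.0 w 0.32 F [-0.4  0.1  6.1] q7 0.78
```

Request:
move_arm:
  series:
    - [0,0,1,0,0,0]
    - [0,0,3,0,0,0]
    - [0,0,4,0,0,0]
    - [0.1,2.1,4,0,0,0]
    - [1,4,0,0,0,-2.2]
    - [1,4,0,0,0,-3]
    - [1,4,0,0,0,-3]
    - [1,4,0,0,0,-3]

```text
clock: 24.9
position: [0.5048, 0.1148, 0.1423]
ee_rot: [2.043, 2.386, 0.001]
force: [0.4, 0.3, -0.4]
width: 0.319
```

Request:
move_arm:
  series:
    - [1,4,0,0,0,-3]
    - [1,4,0,0,0,-3]
    - [1,4,0,0,0,-3]
    - [1,4,0,0,0,0]
    - [0,0,0,0,0,0]
    - [0,0,0,0,0,0]
    - [0,0,0,0,0,0]

```text
clock: 25.6
position: [0.5446, 0.2717, 0.1417]
ee_rot: [2.223, 2.219, -0.001]
force: [0.3, -0.2, -0.7]
width: 0.318
```

Run:
```python
from h import *
st();w=get('wrist');save(w,'w8.png');rect(w,'wrist','power_brick',.033);rect(w,'wrist','wall_plug',.14);t=get('top');rect(t,'top','power_brick',.033)
```

```text
t 25.6 pos mm [544.6 271.7 141.7] jaw deg -0.1 tilt 0.1 w 0.318 F [ 0.3 -0.2 -0.7] q7 -0.23
wrist power_brick 0.57 c [553.1 336.1] size [ 45.3 102.2] long axis deg 179.9 edge px [202.2, 93.5, 121.1, 59.2]
wrist wall_plug 0.65 c [543.8 236.9] size [16.9 42.6] long axis deg 180.0 edge px [220.2, 291.2, 66.4, 24.2]
power_brick none
```

View pics/w8.png

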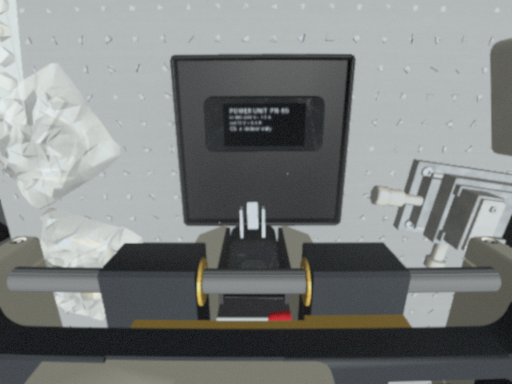

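Run:
```python
from h import *
w=get('wrist');print(np.round(proj(w,[(.552,.2345,.016),(.552,.3945,.016),(.4725,.3145,.016),(.6325,.3145,.016),(.5446,.2717,.02),(.5446,.2717,.14)])))
```

```text
[[261. 225.]
 [262.  54.]
 [177. 147.]
 [347. 147.]
 [254. 192.]
 [254. 256.]]
```

The tray rim projects to where it shows in the picture (rows 54 and 225, columns 177 and 347). The plug will land at about (254,192), clear of the brick at (265,122).

Request:
move_arm:
  series:
    - [0,0,-4,0,0,0]
    - [0,0,-4,0,0,0]
    - [0,0,-2.4,0,0,0]
    - [0,0,-0.7,0,0,0]
    - [0,0,-0.5,0,0,0]
    - [0,0,0,0,0,0]
    - [0,0,0,0,0,0]
    - [0,0,0,0,0,0]

```text
clock: 26.7
position: [0.5455, 0.2737, 0.0268]
ee_rot: [2.221, 2.221, 0.003]
force: [-0.6, -0.6, 0.2]
width: 0.318
```

Request:
move_arm:
  series:
    - [0,0,0,0,0,0]
    - [0,0,0,0,0,0]
    - [0,0,0,0,0,0]
    - [0,0,0,0,0,0]
  grip: 0.45

```text
clock: 27.1
position: [0.5448, 0.2733, 0.0256]
ee_rot: [2.221, 2.221, 0.0]
force: [0.4, 0.3, 0.0]
width: 0.448
```

Request:
move_arm:
  series:
    - [0,0,1,0,0,0]
    - [0,0,3,0,0,0]
    - [0,0,4,0,0,0]
    - [0,0,4,0,0,0]
    - [0,-2,4,0,0,3]
    - [-1,-4.3,2,0,0,8]
    - [-1.3,-4.3,0,0,0,8]
    - [-1.3,-4.3,0,0,0,8]

```text
clock: 27.9
position: [0.5087, 0.1227, 0.2071]
ee_rot: [1.633, 2.682, 0.003]
force: [0.6, -0.6, -0.8]
width: 0.449
```

Request:
move_arm:
  series:
    - [-1.3,-4.3,0,0,0,8]
    - [-1.3,-4.3,0,0,0,8]
    - [-1.3,-4.3,0,0,0,8]
    - [-1.3,-4.3,0,0,0,8]
    - [-1.3,-4.3,0,0,0,8]
    - [-1.3,-4.3,0,0,0,8]
    - [-1.3,-3,0,0,0,5]
    - [0,0,0,0,0,0]
  grip: 0.8

```text
clock: 28.7
position: [0.4175, -0.1631, 0.2065]
ee_rot: [0.308, 3.126, -0.002]
force: [-0.1, 0.0, -0.3]
width: 0.798
```

Run:
```python
from h import *
st();w=get('wrist');save(w,'w9.png');rect(w,'wrist','brass_block',.038)
t=get('top');rect(t,'top','power_brick',.033);rect(t,'top','wall_plug',.025)
```

```text
t 28.7 pos mm [ 417.5 -163.1  206.5] jaw deg 78.7 tilt 0.1 w 0.798 F [-0.1  0.  -0.3] q7 1.76
wrist brass_block 0.83 c [ 409.5 -144.1] size [ 37.9 110.6] long axis deg 169.8 edge px [253.3, 117.5, 32.5, 97.3]
top power_brick 0.83 c [552.  334.8] size [ 59.5 113.6] long axis deg 2.8 edge px [143.6, 152.0, 19.7, 40.2]
top wall_plug 0.57 c [549.1 269.2] size [42.8 50.8] long axis deg 92.4 edge px [166.5, 165.5, 17.2, 13.4]
```

View pics/w9.png

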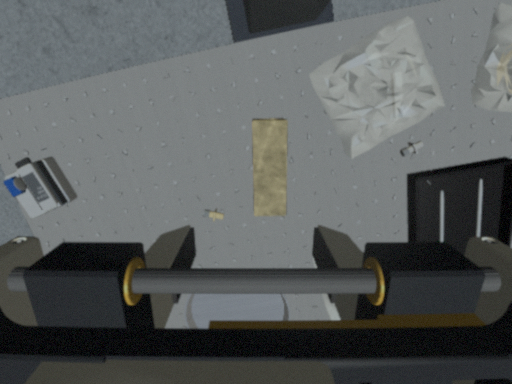

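The brass block is at (270,168), size matching; the bag on the right (330–440) and the nut at (215,215) are clear of the fingers. I'll grip it firmly.

Request:
move_arm:
  series:
    - [-0.8,1.9,-3,0,0,1]
    - [0,0,-4,0,0,0]
    - [0,0,-4,0,0,0]
    - [0,0,-4,0,0,0]
    - [0,0,-2.2,0,0,0]
    - [0,0,-0.8,0,0,0]
    - [0,0,0,0,0,0]
    - [0,0,0,0,0,0]
  grip: 0.65

```text
clock: 29.75
position: [0.4125, -0.1392, 0.0264]
ee_rot: [0.273, 3.129, 0.0]
force: [1.0, -0.8, 1.1]
width: 0.65
```

Request:
move_arm:
  series:
    - [0,0,0,0,0,0]
    - [0,0,0,0,0,0]
    - [0,0,0,0,0,0]
    - [0,0,0,0,0,0]
    - [0,0,0,0,0,0]
    - [0,0,0,0,0,0]
    - [0,0,0,0,0,0]
    - [0,0,0,0,0,0]
  grip: 0
  force: 55

```text
clock: 30.55
position: [0.4124, -0.1404, 0.0263]
ee_rot: [0.275, 3.127, -0.001]
force: [-1.4, -3.6, 10.4]
width: 0.412
```

Run:
```python
from h import *
st();t=get('top');rect(t,'top','round_dish',.016)
```

```text
t 30.6 pos mm [ 412.4 -140.4   26.3] jaw deg 79.9 tilt 0.1 w 0.412 F [-1.4 -3.6 10.4] q7 1.95
top round_dish 0.73 c [ 621.5 -228.5] size [148.3 149.5] long axis deg 134.9 edge px [316.8, 128.4, 50.8, 52.2]
```

Request:
move_arm:
  series:
    - [0,0,1,0,0,0]
    - [0,0,3,0,0,0]
    - [0,0,4,0,0,0]
    - [0,0,4,0,0,0]
    - [2,-0.9,0,0,0,0]
    - [4,-1.6,0,0,0,0]
    - [4,-1.6,0,0,0,0]
    - [4,-1.6,0,0,0,0]

```text
clock: 31.45
position: [0.5523, -0.196, 0.1458]
ee_rot: [-0.273, -3.128, -0.002]
force: [0.6, -0.6, -6.9]
width: 0.41
```

Request:
move_arm:
  series:
    - [4,-1.6,0,0,0,0]
    - [3,-1.6,0,0,0,0]
    - [0,0,0,0,0,0]
    - [0,0,0,0,0,0]
    - [0,0,0,0,0,0]

```text
clock: 31.95
position: [0.6202, -0.2275, 0.1451]
ee_rot: [-0.274, -3.127, -0.001]
force: [0.4, 0.5, -5.8]
width: 0.404
```

Run:
```python
from h import *
st();w=get('wrist');save(w,'w10.png')
a=np.linspace(0,6.28,5);print(np.round(proj(w,[(.6205+.0765*np.cos(x),-.2295+.0765*np.sin(x),.016) for x in a])))
```

```text
t 31.9 pos mm [ 620.2 -227.5  145.1] jaw deg 80.0 tilt 0.2 w 0.404 F [ 0.4  0.5 -5.8] q7 1.92
[[265. 257.]
 [329. 177.]
 [237. 112.]
 [178. 203.]
 [264. 257.]]
```

View pics/w10.png

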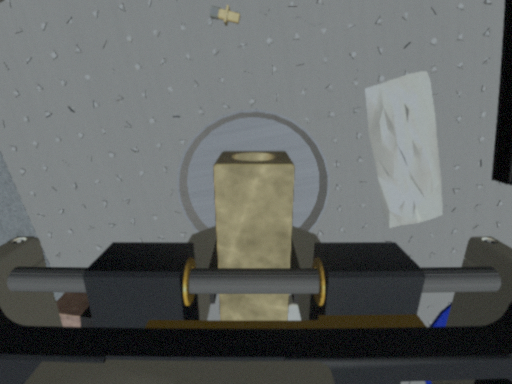

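The dish rim shows at columns 180–327 with its top at row 112, matching the projection. I'll lower the block and release.

Request:
move_arm:
  series:
    - [0.2,-0.1,-4,0,0,0]
    - [0,0,-4,0,0,0]
    - [0,0,-2.4,0,0,0]
    - [0,0,-0.6,0,0,0]
    - [0,0,-0.5,0,0,0]
    - [0,0,0,0,0,0]
    - [0,0,0,0,0,0]
    - [0,0,0,0,0,0]

```text
clock: 32.8
position: [0.6245, -0.2298, 0.032]
ee_rot: [0.274, 3.127, -0.001]
force: [-1.0, 0.0, -6.4]
width: 0.409
```

Request:
move_arm:
  series:
    - [0,0,0,0,0,0]
    - [0,0,0,0,0,0]
    - [0,0,0,0,0,0]
    - [0,0,0,0,0,0]
  grip: 0.5

```text
clock: 33.2
position: [0.6241, -0.2296, 0.031]
ee_rot: [0.274, 3.129, -0.0]
force: [0.2, -0.4, 0.1]
width: 0.498
```

Request:
move_arm:
  series:
    - [0,0,1,0,0,0]
    - [0,0,3,0,0,0]
    - [0,0,4,0,0,0]
    - [0,0,4,0,0,0]
    - [-3,1,4,0,0,0]
    - [-4,2,2,0,0,0]
    - [-4,2,2,0,0,0]
    - [0,0,0,0,0,0]

```text
clock: 34.0
position: [0.5107, -0.1783, 0.2329]
ee_rot: [0.275, 3.128, 0.004]
force: [0.4, -0.2, -0.6]
width: 0.503
```

Run:
```python
from h import *
st();t=get('top');save(t,'t11.png',(120,100,270,130),2.9)
for n,z in(('screwdriver_long',.013),('screwdriver_short',.013),('power_brick',.033),('wall_plug',.025),('brass_block',.041),('round_dish',.016),('oblong_tray',.02),('square_tray',.014)): rect(t,'top',n,z)
s=get('scene');save(s,'s11.png',(90,120,350,190),2.25)
```

```text
t 34.0 pos mm [ 510.7 -178.3  232.9] jaw deg 80.0 tilt 0.2 w 0.503 F [ 0.4 -0.2 -0.6] q7 1.82
top screwdriver_long 0.74 c [600.5 111.7] size [16.8 75. ] long axis deg 177.1 edge px [226.8, 148.8, 5.6, 21.1]
top screwdriver_short 0.68 c [597.9  61.6] size [15.2 74.7] long axis deg 0.9 edge px [241.8, 147.9, 5.5, 46.7]
top power_brick 0.56 c [552.1 332. ] size [ 53.4 106.3] long axis deg 0.5 edge px [140.4, 153.6, 23.4, 37.6]
top wall_plug 0.62 c [547.4 273.6] size [39.3 47.8] long axis deg 92.4 edge px [165.4, 165.0, 19.0, 17.6]
brass_block none
top round_dish 0.87 c [ 666.6 -193.8] size [52.8 79. ] long axis deg 159.8 edge px [319.4, 128.4, 23.7, 36.5]
top oblong_tray 0.79 c [559.   86.3] size [129.1 203.7] long axis deg 179.0 edge px [214.1, 136.3, 42.0, 69.8]
top square_tray 0.63 c [553.4 313.2] size [163.4 165.8] long axis deg 90.2 edge px [131.0, 147.7, 57.4, 52.4]
```

View pics/t11.png

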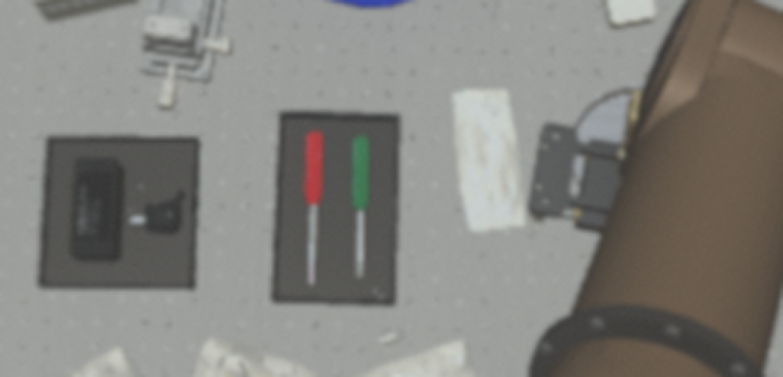

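View pics/s11.png

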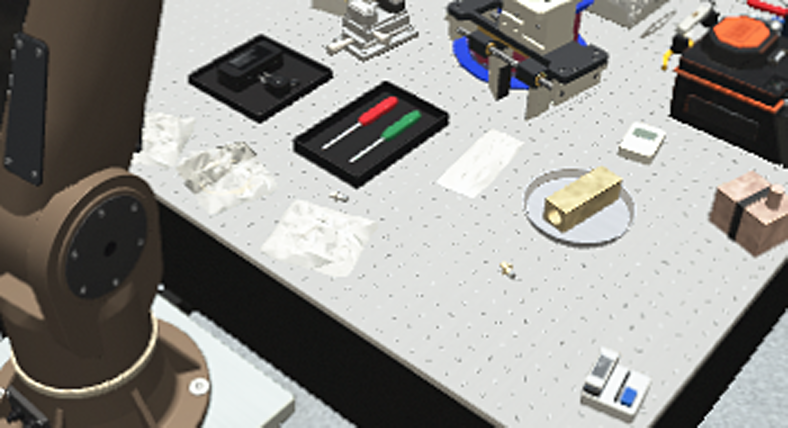

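All five are in place. I'll check the brass block's centre in the scene camera, then hand in.

Run:
```python
from h import *
s=get('scene');m=rect(s,'scene','brass_block',.02);rect(s,'scene','round_dish',.01);w=get('wrist');rect(w,'wrist','brass_block',.041);st()
import itertools
a=np.radians(-10.1);c=np.array([.621,-.229]);u=np.array([np.cos(a),np.sin(a)]);v=np.array([-u[1],u[0]])
P=[(*(c+i*.055*u+j*.019*v),z) for i in(-1,1) for j in(-1,1) for z in(.003,.041)]
b=cv2.boundingRect(np.round(proj(s,P)).astype(np.int32).reshape(-1,1,2));print('expected',b,'seen',cv2.boundingRect(m))
```

```text
scene brass_block 0.85 c [ 624.  -226.3] size [ 65.4 143.6] long axis deg 169.2 edge px [331.6, 196.1, 36.4, 29.6]
scene round_dish 0.87 c [ 611.5 -224.2] size [151.5 151.8] long axis deg 179.8 edge px [322.4, 194.5, 54.2, 39.2]
wrist brass_block 0.62 c [ 594.8 -224.1] size [38.6 79. ] long axis deg 169.5 edge px [216.8, 212.5, 28.0, 54.3]
t 34.8 pos mm [ 514.3 -179.7  229.7] jaw deg 80.0 tilt 0.0 w 0.501 F [ 0.3 -0.4 -0.5] q7 1.82
expected (331, 193, 37, 32) seen (331, 195, 35, 28)
```

I'll take one last close look, since the scene camera puts the dish centre about 9 mm off from the other views.

Request:
move_arm:
  series:
    - [4,-1,0,0,0,0]
    - [4,-1,0,0,0,0]
    - [4,-1,0,0,0,0]
    - [3,-1,0,0,0,0]
    - [0,0,0,0,0,0]
    - [0,0,0,0,0,0]
    - [0,0,0,0,0,0]

```text
clock: 35.45
position: [0.6634, -0.2196, 0.2297]
ee_rot: [-0.275, -3.129, -0.0]
force: [-0.1, -0.4, 0.1]
width: 0.499
```

Run:
```python
from h import *
st();w=get('wrist');rect(w,'wrist','brass_block',.041);rect(w,'wrist','round_dish',.016);save(w,'w12.png',(130,60,260,200),3)
```

```text
t 35.5 pos mm [ 663.4 -219.6  229.7] jaw deg 80.0 tilt 0.0 w 0.499 F [-0.1 -0.4  0.1] q7 1.86
wrist brass_block 0.83 c [ 623.4 -229.6] size [ 38.5 108.2] long axis deg 170.0 edge px [223.3, 95.3, 28.3, 94.2]
wrist round_dish 0.88 c [ 618.4 -228.6] size [149.7 150.5] long axis deg 172.7 edge px [179.2, 71.7, 116.9, 121.9]
```

View pics/w12.png

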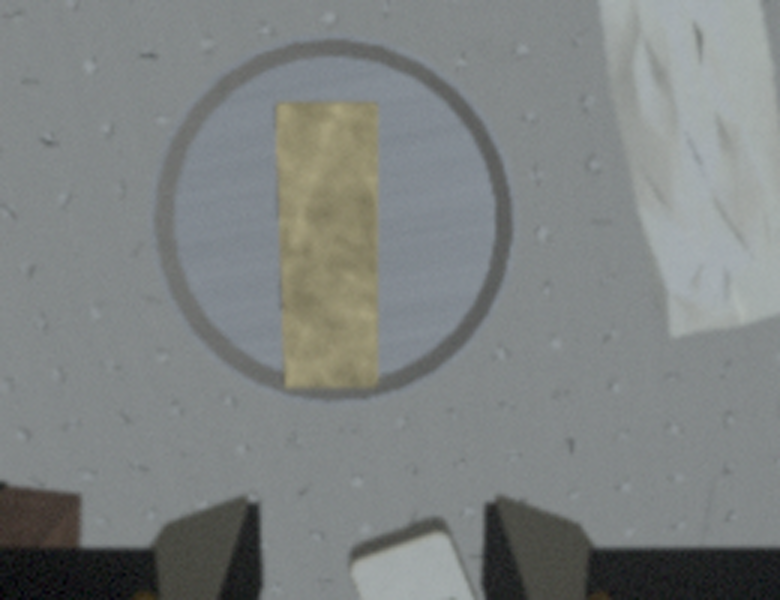

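The block lies flat about 5 mm from the dish centre. Its far end seems to cross the rim only by parallax: its corners come out at about 63 mm radius, against the 67.5 mm floor.

```bash
python3 -c "
from h import *
st();print(workorder.sign_off())"
```

```text
t 35.6 pos mm [ 663.6 -219.4  230.3] jaw deg 80.0 tilt 0.0 w 0.497 F [-0.3 -0.1  0.7] q7 1.86
the job is handed in; nothing more can be done
None
```

All five things are sorted and let go, and the job was handed in at 35.6 s; sign-off gives no verdict. The gripper was clear of everything at about z = 0.23 m, with about zero force on the tool.

| Thing | Where the last checks put it |
|---|---|
| Red screwdriver | In the oblong tray, about 25 mm to one side of the tray's centre line, along its length |
| Green screwdriver | In the oblong tray, about 24 mm to the other side, 47–50 mm from the red one |
| Power brick | In the square tray, about 20 mm off centre, squared up with the tray |
| Mains plug | In the square tray, about 40 mm off centre on the other side, clear of the brick |
| Brass block | In the round dish, 5 mm from the centre, apparently level |

- **Dish position:** the scene camera put the dish centre about 9 mm nearer the robot than the top and wrist cameras did. It showed a similar 7 mm offset on both trays. The close wrist view at the end agreed with the top camera, so I went with those two.
- **Brass block clearance:** its corners come out at about 63 mm from the dish centre, against a floor radius of about 67.5 mm. That is the tightest fit of the five.
- **Not measured directly:** with no depth sensing, I judged level and height from the pictures and the release heights. I did not measure them.

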